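# Roll the storage tube into its lane

## Task

Make room in front of the fly-tying vice: push along the top of the fallen-over storage tube with your fingertips so that it rolls over the felt mat and stops, lying still and wholly between the two orange tape lines. Roll it rather than slide it, keep your fingertips on its upper part, do not grip or lift it, and leave the vice and the small things around it alone.

Things in the scene. Friction and masses are not known exactly. Their poses are not given: they have to be found in the camera images.
- tube: White storage tube with blue end caps: closed cylinder, 60 mm diameter, 150 mm long, about 0.25 kg, lying on the mat. Origin at its middle, 33 mm above the table (top at 63 mm). x runs along its length; y and z turn as it rolls; at the start z points up, to a yellow label strip. Rolls without slip, 94 mm per half turn; its top moves twice as fast as its middle.
- tube_end_a (a point): Centre of the tube's end face, 75 mm from its middle along its +x. The tube's skin grips the fingertips well: pressed hard from behind it can jam against the mat.
- tube_end_b (a point): Centre of the tube's end face at -75 mm along its x
- lane: Parking lane: two flat orange tape strips on the mat, 260 x 10 mm, parallel, 104 mm between inner edges; nothing catches on them. Origin midway, on the mat; x along the lines, y from line to line. The tube starts outside, on the lane's -y or +y side, 110 to 180 mm from middle to middle, within about 0.06 rad of parallel to the lines.
- mat: Grey felt mat, 780 x 960 mm, 3 mm thick, fixed; everything of the job lies on it. Origin under its centre. It brakes rolling: the tube, let go at 0.05 m/s, stops within about 5 mm and stays where it is left.
- vice: Fly-tying vice, fixed: a dark steel foot 110 (x) x 130 (y) x 14 mm, a post, and a jaw 120 mm above the mat that reaches 80 mm from the post to -x. Origin on the mat right under the tip of the jaw; the foot's centre is 80 mm from it along +x. The tip is about 190 mm beyond the middle of the tube's starting place. Leave it alone.
- cement: Amber bottle with a black cap, 38 mm in diameter, 65 mm high, standing about 165 mm beyond the lane's middle along its x. Origin at the centre of its underside. Leave it alone.
- spool: Red thread spool, 40 mm in diameter, 44 mm high, standing about 135 mm on the robot's side of the tube's starting place. Origin at the centre of its underside. Leave it alone.
- beads: Brass-coloured bead jar with a metal lid, 44 mm in diameter, 45 mm high, standing about 165 mm on the robot's side of the lane's middle. Origin at the centre of its underside. Leave it alone.
Things that resemble listed ones, but are neither listed nor needed, are in the scene too. Of the things like the tube, leave any that is pink, purple or turquoise; of the rest the larger one is meant.

How it is judged:
By the outcome, as a careful person would: the job done as asked, in the order asked, and still so for the second after the job is handed in, with the robot touching nothing.
It also fails if it takes over 54 s, if anything falls off the work surface, if the arm or the gripper's body presses on something with over 40 N, if the wrist force passes 120 N, or if a joint passes its speed limit or range.

## Robot

A 6-joint arm with a two-finger parallel gripper is mounted at the origin on the work surface. World frame = base frame: x ahead of the robot, y to its left, z up, the work surface at z = 0. Lengths are in m, angles in rad, forces in N, time in s.
With the tool pointing down it reaches from about 0.375 to 0.9 m from the base axis. Payload 3.1 kg.
Tool frame: the origin (TCP) lies between the finger pads; the fingertips stand 22 mm ahead of it and the grasp point (between the pads) lies 3 mm ahead of it; z points along the fingers, y is the line along which they close (so a half turn about z gives the same grasp; the last joint's range is limited). The gripper opens to 87 mm and grips with 3 to 60 N. Pads are 19 mm wide; open, the fingers measure 117 mm over their backs; the gripper's body (75 mm by 190 mm) begins 51 mm behind the grasp point.
Start: joints at [1.099, 0.527, 1.433, -0, 1.181, -0.178], TCP at [0.181, 0.598, 0.245] pointing down, gripper open.
Joint ranges: [-3.08, 3.08], [-0.75, 2.2], [0.22, 2.44], [-1.43, 4.57], [0, 2.65], [-2.85, 2.85]. Speed limits (rad/s): [2.79, 2.79, 3.14, 3.14, 3.14, 3.14].

## Interface

Orientations are given as a unit quaternion [x, y, z, w].
In Python, from rig import get_obs, camera, get_calibration, hand_in, cut_out gives the robot as it stands.
- The arm moves only by the shell command python3 -m inch 'ROWS' [OPENING] [FORCE]. ROWS is JSON, one flat list of numbers, 6 for each row, row after row: the shift along the tool's x, y, z scaled (see below), then the turn, a rotation vector about the tool's x, y, z scaled (see below). A call has 1 to 20 rows; each row is the pose to reach, as a shift and turn from the pose commanded when the call began, along the tool's axes at that moment; what a row does not reach only later rows make up. The controller multiplies each number of a shift by 0.08 m and each number of a turn by 90 degrees. A row lasts 1/12 s, in which the tool goes at most 41.7 mm and 7.16 degrees, less where a joint would pass 70% of its speed; a pose out of reach is approached as far as the arm can. A call with a number of a shift or a turn outside -1 to 1 is refused whole. A call with a gripper value outside its range is refused whole. OPENING is the finger opening in mm, from 0 to 87, set as the call begins (- or left out, the last holds). The fingers move at their own pace and stop on an object; FORCE is the grip in N (left out, the last holds). Time passes only in rows, so rows that repeat a pose let the fingers close. It gives the time, the measured TCP pose, the force, the opening and the grip force at its end, in the units of the state.
- get_obs(): the state, without advancing time (a new reading comes with each control period).
- camera(name): name is "scene" or "top" or "wrist"; returns the picture (400x640x3 uint8, red, green, blue); there is no depth.
- get_calibration(name): a dict with "vertical_fov" (degrees; the focal length in pixels is half the picture's height over the tangent of half this angle, whatever the lens; pixels are square), "cx", "cy" (the principal point, pixels), "T" (4x4, takes a point from camera to world coordinates). Camera axes: x right, y down, z forward; pixel columns grow to the right and rows downward; lengths in m; the calibration is good to about 2 mm. A picture is of the moment at which its call begins: read the wrist's pose just before it. get_calibration takes no time and is no camera call; for the wrist camera it gives the pose at the moment of the call.
- hand_in(): hands the job in; it is judged then, once.
Trained networks look in the newest picture that a camera, given by its name, has taken for a name from the list of things; names that differ only in an ending like _2 or _b are one class to them, and where a whole thing is asked for, a point or a joint stands for the part that bears it (a point fixed in the world has none). Each returns a list of dicts, best first, with "conf" (0 to 1); they miss things now and then, are a little off and sometimes report something else, mostly with a low value. They report only what shows in the picture. A call takes as long as a camera call. They do not tell look-alikes from the thing itself.
- cut_out(camera, thing): "region" (400x640 bool, what is visible of it) and "bbox" ([left, top, right, bottom] in pixels, round what is visible of it).
The state is a dict: "time": time; "q": joint angles; "joint_velocities": joint speeds; "joint_torque": joint torques, N m; "position": TCP position; "tool_rot": TCP orientation; "ft_force": force on the tool from outside, world axes, zero at the start; "moment": the same for the moment, N m; "grip_width": finger opening in m; "grip_force": force on a finger pad.
Only numpy, scipy, OpenCV 4.12 (cv2) and the standard library are available. Lean on these libraries where they do the work, as an engineer would, in place of code of your own. Each camera call takes 0.05 s, during which the arm holds its last target. There are 200 camera calls.

## Working session

There is one attempt and no reset: what is moved stays moved. The work goes in short steps, Python scripts to look and compute and a shell command to move; the robot and the scene stay as the last step left them, time stands still between calls to the robot, and variables do not carry over. Pictures are saved under pics/ and viewed, at most 10 in all, crops included, and the job is handed in when it is done.

```bash
mkdir -p pics; ls
python3 - <<'E'
from rig import *
import cv2,numpy as np
ims=[]
for c in("top","scene"):
    im=camera(c);cv2.imwrite(f"pics/{c}0.png",im[...,::-1])
    k=get_calibration(c);print(c,k["vertical_fov"],k["cx"],k["cy"],np.round(k["T"],3).tolist())
    for t in("tube","lane","vice","cement","spool","beads"):
        print(t,[(round(d["conf"],2),[int(v) for v in d["bbox"]]) for d in cut_out(c,t)[:4]])
o=get_obs();print(o)
E
```

```text
pics
top 52.57331468635495 319.5021012403126 198.14504461917468 [[-0.021, -0.99, 0.136, 0.465], [-1.0, 0.021, -0.004, 0.034], [0.001, -0.136, -0.991, 1.014], [0.0, 0.0, 0.0, 1.0]]
tube [(0.94, [218, 194, 252, 237]), (0.92, [196, 270, 264, 314]), (0.73, [268, 170, 300, 234]), (0.7, [196, 121, 239, 155])]
lane [(0.83, [313, 139, 375, 242]), (0.54, [253, 63, 305, 125])]
vice [(0.77, [251, 62, 303, 122])]
cement [(0.66, [330, 116, 343, 136])]
spool [(0.72, [286, 248, 304, 271])]
beads [(0.65, [352, 244, 369, 266])]
scene 51.53616848861637 312.82928268221417 198.7933328673677 [[0.807, 0.487, -0.334, 0.885], [0.59, -0.671, 0.449, -0.355], [-0.006, -0.56, -0.829, 0.779], [0.0, 0.0, 0.0, 1.0]]
tube [(0.79, [262, 85, 327, 131]), (0.75, [299, 155, 372, 204]), (0.67, [414, 159, 461, 183]), (0.61, [336, 134, 379, 156])]
lane [(0.58, [240, 201, 374, 293])]
vice [(0.92, [415, 201, 491, 282])]
cement [(0.77, [364, 259, 384, 286]), (0.69, [299, 156, 372, 207])]
spool [(0.64, [270, 151, 286, 172])]
beads [(0.83, [224, 196, 248, 219])]
{'time': 0.7, 'q': array([ 1.09848694e+00,  5.27455892e-01,  1.43268473e+00, -9.30672682e-06,
        1.18139839e+00, -1.78480461e-01]), 'joint_velocities': array([-0.00023264,  0.00090468, -0.00042115,  0.00051364,  0.00109908,
       -0.00214732]), 'joint_torque': array([-2.07844198e-03, -4.39866114e+01, -1.76950264e+01,  6.32460346e-02,
        5.03066811e-02,  4.96919839e-06]), 'position': array([0.18096838, 0.59821318, 0.2445804 ]), 'tool_rot': array([1.46384790e-01, 9.89227725e-01, 2.40374957e-05, 1.26534228e-05]), 'ft_force': array([ 0.05320705,  0.07411913, -0.1041547 ]), 'moment': array([0.04174847, 0.00148151, 0.01226367]), 'grip_force': 0.0, 'grip_width': 0.08694818049052226}
```

View pics/top0.png

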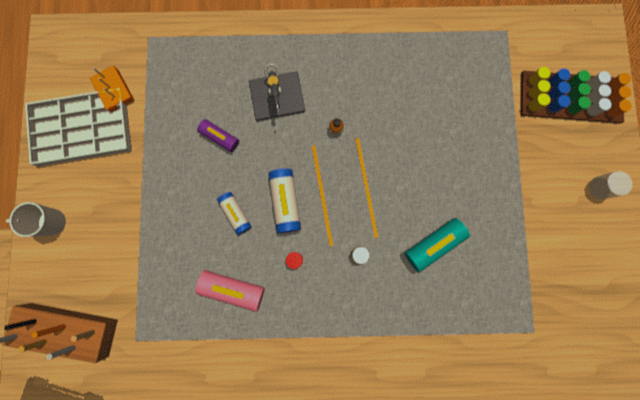

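View pics/scene0.png

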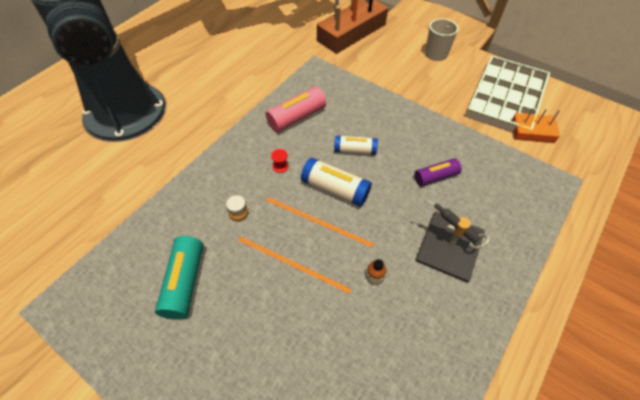

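The pictures show the wanted tube (white with blue caps, the larger one) at top (284,200) / scene (336,181). Look-alikes in the top view are small white/blue (234,213), pink (230,290), purple (217,135) and turquoise (437,245). Lane lines run (314,146)-(330,244) and (359,140)-(376,236). The vice jaw tip is near (275,130), cement at (336,126), spool at (294,260) and beads at (361,256).

```bash
cat > h.py <<'E'
from rig import *
import cv2,numpy as np
def ray(c,px,z,K=None):
    k=K or get_calibration(c);f=200/np.tan(np.radians(k["vertical_fov"]/2));T=np.array(k["T"])
    px=np.atleast_2d(px).astype(float)
    d=np.c_[(px[:,0]-k["cx"])/f,(px[:,1]-k["cy"])/f,np.ones(len(px))]@T[:3,:3].T
    return (T[:3,3]+d*((z-T[2,3])/d[:,2])[:,None])[:,:2]
def fit(m,c,z):
    ys,xs=np.nonzero(m);P=ray(c,np.c_[xs,ys],z)
    r=cv2.minAreaRect((P*1000).astype(np.float32));b=cv2.boxPoints(r)
    v,w=np.linalg.eigh(np.cov(P.T));a=w[:,1]*np.sign(w[0,1])
    return np.round(r[0],1),np.round(r[1],1),round(float(np.arctan2(a[1],a[0])),4),np.round(P.mean(0)*1000,1)
def tube(c="top",near=None):
    out=[]
    for d in cut_out(c,"tube"):
        out.append((round(d["conf"],2),[int(v) for v in d["bbox"]],)+fit(d["region"],c,0.036))
    return out
E
python3 - <<'E'
from h import *
im=camera("top")
cv2.imwrite("pics/crop.png",cv2.resize(im[110:275,195:395,::-1],(800,660),interpolation=2)[:600])
for t in tube():print(t)
hsv=cv2.cvtColor(im,cv2.COLOR_RGB2HSV)
o=cv2.inRange(hsv,(8,140,120),(22,255,255))
for a,b in((308,336),(354,381)):
    m=np.zeros_like(o);m[140:250,a:b]=o[140:250,a:b];n,l,s,_=cv2.connectedComponentsWithStats(m)
    i=1+np.argmax(s[1:,4]);print("line",fit(l==i,"top",0.003))
for t,z in(("vice",.014),("cement",.065),("spool",.044),("beads",.045)):
    d=cut_out("top",t)[0];print(t,fit(d["region"],"top",z)[:2])
E
```

```text
(0.86, [223, 195, 249, 237], array([567.9, 239.5]), array([106.2,  40. ]), 0.4994, array([568.2, 239.6]))
(0.74, [267, 168, 298, 231], array([597.9, 117.4]), array([155.6,  59.6]), 0.1407, array([596.8, 117.1]))
(0.64, [198, 121, 236, 155], array([762.7, 280.8]), array([112.6,  38.8]), 0.981, array([762.4, 280.2]))
(0.59, [195, 269, 265, 313], array([384.5, 249.1]), array([157.7,  59.2]), 1.2753, array([383.8, 248.2]))
(0.57, [407, 219, 470, 269], array([ 483.4, -249.2]), array([ 62.4, 164.6]), -0.9989, array([ 482.3, -250.1]))
line (array([614.1,  24.6]), array([259. ,  10.3]), 0.1536, array([612.3,  24.3]))
line (array([628.7, -88.6]), array([253.3,  10.3]), 0.1541, array([627.8, -88.9]))
vice (array([889.6, 139.1]), array([148.4, 130.2]))
cement (array([768. , -12.9]), array([29.1, 37.6]))
spool (array([452.4,  95.3]), array([35.5, 37.5]))
beads (array([459.7, -61.3]), array([40.3, 40. ]))
```

View pics/crop.png

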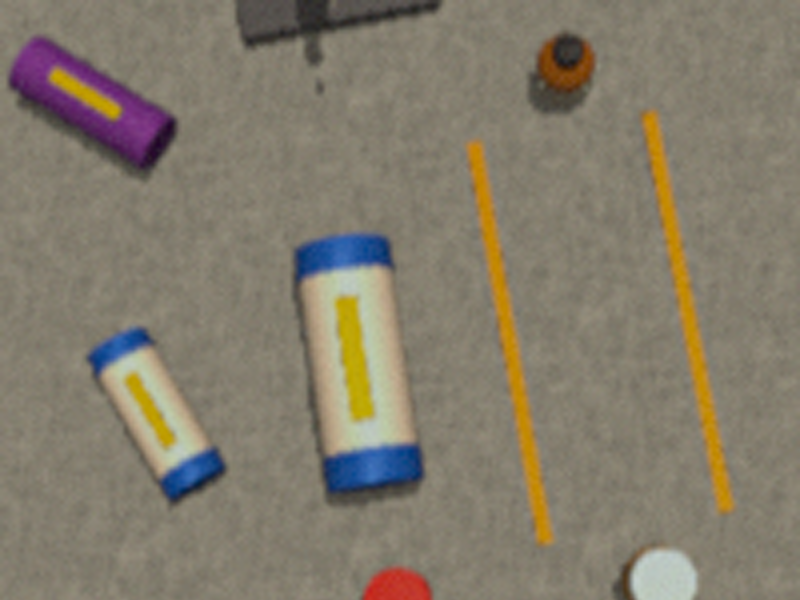

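The crop shows the large white tube with blue caps and a yellow label at crop (360,365), nearly parallel to the lane, so the choice holds. It needs to roll about 150 mm along the lane's normal. I'll approach with the fingers spread along the tube's axis.

```bash
python3 -m inch '[-0.5,-0.5,0,0,0,0.08,-1,-1,0,0,0,0.16,-1,-1,0,0,0,0.24,-1,-1,0,0,0,0.32,-1,-1,0,0,0,0.4,-1,-1,0,0,0,0.48,-1,-1,0,0,0,0.56,-1,-1,0,0,0,0.64,-1,-1,0,0,0,0.715,-1,-1,0,0,0,0.715]' 60 
python3 -m inch '[-0.43,0.31,0,0,0,0,-0.86,0.63,0,0,0,0,-0.86,0.63,0,0,0,0]'
python3 -m inch '[-0.43,0.31,0,0,0,0,-0.86,0.63,0,0,0,0,-0.86,0.63,0,0,0,0]'
python3 -m inch '[-0.43,0.31,0,0,0,0,-0.86,0.63,0,0,0,0,-0.86,0.63,0,0,0,0]'
python3 -m inch '[-0.43,0.31,0,0,0,0,-0.86,0.63,0,0,0,0,-0.86,0.63,0,0,0,0]'
python3 -m inch '[-0.43,0.31,0,0,0,0,-0.86,0.63,0,0,0,0,-0.86,0.63,0,0,0,0]'
cat >> h.py <<'E'
def rel(p):
    "shift to world point p (m) in tool axes, units of 0.08 m"
    from scipy.spatial.transform import Rotation as R
    o=get_obs();r=R.from_quat(o["tool_rot"]);m=r.as_matrix()
    print("pos",np.round(o["position"],4),"yaw y",round(float(np.arctan2(m[1,1],m[0,1])),4),"z",np.round(m[:,2],3),"F",np.round(o["ft_force"],2),"t",round(o["time"],2))
    print("units",np.round(r.inv().apply(np.array(p)-o["position"])/.08,3))
E
python3 -c "
from h import *
rel([.595,.137,.10])"
```

```text
time: 1.83
position: [0.2345, 0.4985, 0.2447]
tool_rot: [0.651, 0.759, 0.0, -0.0]
ft_force: [0.6, 0.3, -0.5]
grip_width: 0.0602
grip_force: 0.0
time: 2.08
position: [0.2986, 0.4349, 0.2446]
tool_rot: [0.651, 0.759, -0.0, 0.002]
ft_force: [-0.7, 0.2, 0.1]
grip_width: 0.0597
grip_force: 0.0
time: 2.33
position: [0.3598, 0.3746, 0.2448]
tool_rot: [0.651, 0.759, 0.001, 0.002]
ft_force: [0.5, 0.3, -0.5]
grip_width: 0.0599
grip_force: 0.0
time: 2.58
position: [0.4206, 0.3145, 0.245]
tool_rot: [0.652, 0.759, 0.001, 0.002]
ft_force: [-0.6, -0.2, 0.8]
grip_width: 0.0599
grip_force: 0.0
time: 2.83
position: [0.4813, 0.2542, 0.245]
tool_rot: [0.652, 0.759, 0.001, 0.003]
ft_force: [0.8, -0.2, 0.3]
grip_width: 0.0598
grip_force: 0.0
time: 3.08
position: [0.5417, 0.1937, 0.245]
tool_rot: [0.652, 0.759, 0.002, 0.003]
ft_force: [0.1, 0.2, 0.3]
grip_width: 0.0603
grip_force: 0.0
pos [0.5417 0.1937 0.245 ] yaw y 0.1513 z [ 0.007 -0.002 -1.   ] F [0.1  0.21 0.29] t 3.08
units [-0.796  0.54   1.818]
```

```bash
python3 -m inch '[-0.4,0.27,0.4,0,0,0,-0.79,0.54,0.9,0,0,0,-0.79,0.54,0.9,0,0,0]'
python3 -m inch '[0,0,0.45,0,0,0,0,0,0.86,0,0,0,0,0,0.86,0,0,0,0,0,0.86,0,0,0]'
python3 -c "
from h import *
rel([.595,.137,.0835])
im=camera('wrist');cv2.imwrite('pics/w1.png',im[...,::-1])
K=get_calibration('wrist');print(np.round(K['T'],3).tolist())
for d in cut_out('wrist','tube')[:3]:
  print(d['conf'],d['bbox'],fit(d['region'],'wrist',.036))"
```

```text
time: 3.33
position: [0.5893, 0.1401, 0.1702]
tool_rot: [0.65, 0.76, -0.001, -0.0]
ft_force: [0.7, -0.2, 0.6]
grip_width: 0.0601
grip_force: 0.0
time: 3.67
position: [0.5867, 0.1421, 0.1022]
tool_rot: [0.65, 0.76, -0.002, -0.002]
ft_force: [-0.2, 0.6, 0.3]
grip_width: 0.0603
grip_force: 0.0
pos [0.5867 0.1421 0.1022] yaw y 0.1552 z [-0.005 -0.    -1.   ] F [-0.18  0.64  0.3 ] t 3.67
units [-0.079  0.094  0.233]
[[0.988, 0.148, 0.044, 0.576], [0.154, -0.946, -0.287, 0.22], [-0.001, 0.29, -0.957, 0.245], [0.0, 0.0, 0.0, 1.0]]
0.84 [2.7, 0.0, 70.3, 145.2] (array([404.4, 208.2]), array([94.1, 38.8]), 1.2926, array([401.9, 213.5]))
0.79 [554.6, 11.1, 639.4, 130.7] (array([751.5, 258.5]), array([63.3, 45.6]), 1.3668, array([746.4, 257.5]))
0.66 [235.6, 0.0, 411.1, 124.4] (array([575. , 240.2]), array([106.6,  39.4]), 0.5336, array([575.9, 241.4]))
```

View pics/w1.png

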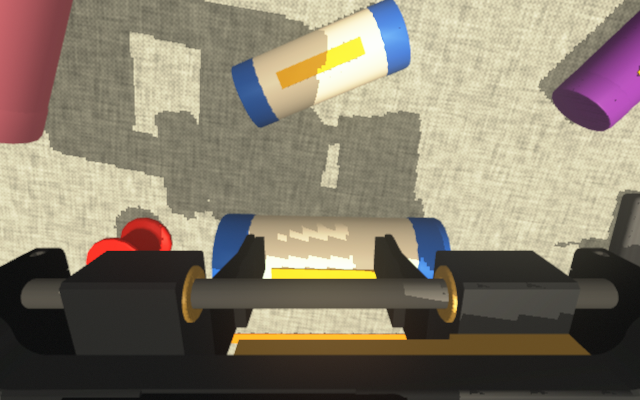

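```bash
python3 -m inch '[-0.1,0.09,0.05,0,0,0,-0.1,0.09,0.12,0,0,0,-0.1,0.09,0.19,0,0,0,-0.1,0.09,0.23,0,0,0,-0.1,0.09,0.23,0,0,0]'
python3 -c "
from h import *
rel([.595,.137,.0835])"
```

```text
time: 4.18
position: [0.5961, 0.1345, 0.0847]
tool_rot: [0.651, 0.759, -0.001, -0.001]
ft_force: [-0.1, 0.1, 0.4]
grip_width: 0.0599
grip_force: 0.0
pos [0.5961 0.1345 0.0847] yaw y 0.1538 z [-0.002 -0.    -1.   ] F [-0.12  0.13  0.4 ] t 4.18
units [ 0.034 -0.009  0.016]
```

```bash
python3 -m inch '[0,0,0.015,0,0,0,0,0,0.015,0,0,0]'
python3 -m inch '[0,0,0.01,0,0,0,0,0,0.01,0,0,0]'
python3 -m inch '[0,0,0.01,0,0,0,0,0,0.01,0,0,0]'
```

```text
time: 4.35
position: [0.5965, 0.1346, 0.0841]
tool_rot: [0.651, 0.759, -0.0, -0.0]
ft_force: [-0.7, 0.3, 0.9]
grip_width: 0.0597
grip_force: 0.4
time: 4.52
position: [0.5966, 0.1347, 0.0838]
tool_rot: [0.651, 0.759, -0.0, -0.0]
ft_force: [-1.9, -0.2, 4.1]
grip_width: 0.0603
grip_force: 1.9
time: 4.68
position: [0.5966, 0.1348, 0.0835]
tool_rot: [0.651, 0.759, 0.0, -0.0]
ft_force: [-2.3, 1.9, 6.5]
grip_width: 0.06
grip_force: 3.7
```

```bash
python3 -m inch '[-0.04,0,0,0,0,0,-0.1,0,-0.004,0,0,0,-0.18,0,-0.01,0,0,0,-0.26,0,-0.01,0,0,0,-0.34,0,-0.01,0,0,0,-0.42,0,-0.01,0,0,0,-0.5,0,-0.01,0,0,0,-0.58,0,-0.01,0,0,0,-0.66,0,-0.01,0,0,0,-0.74,0,-0.007,0,0,0,-0.82,0,-0.002,0,0,0,-0.88,0,0.004,0,0,0,-0.9,0,0.007,0,0,0,-0.9,0,0.007,0,0,0]'
python3 -c "
from h import *
camera('top')
rel([.595,.137,.0835])
for t in tube():print(t)"
```

```text
time: 5.85
position: [0.607, 0.0621, 0.0834]
tool_rot: [0.65, 0.76, -0.001, -0.0]
ft_force: [-5.9, -2.6, 11.8]
grip_width: 0.0599
grip_force: 5.6
pos [0.6069 0.0623 0.0834] yaw y 0.1549 z [-0.002 -0.002 -1.   ] F [-5.54 -3.75 10.65] t 5.9
units [ 0.946 -0.003 -0.002]
(0.97, [406, 219, 468, 270], array([ 481.4, -249.5]), array([ 59.3, 162.7]), -1.0064, array([ 480.9, -248.6]))
(0.95, [220, 192, 246, 235], array([568.9, 240.3]), array([108.2,  41.6]), 0.4985, array([569.6, 241.3]))
(0.63, [197, 121, 238, 154], array([763. , 280.9]), array([112. ,  38.3]), 0.9701, array([762.3, 280.3]))
(0.5, [198, 267, 218, 286], array([417.8, 300.3]), array([44.9, 30.3]), -1.4521, array([416. , 301.2]))
```

```bash
python3 -m inch '[0,0,-0.1,0,0,0,0,0,-0.25,0,0,0,0,0,-0.25,0,0,0,0.25,0,-0.25,0,0,0,0.45,0,-0.25,0,0,0,0.45,0,-0.25,0,0,0]'
python3 - <<'E'
from h import *
rel([.600,.099,.0835])
im=camera('scene');cv2.imwrite('pics/s2.png',cv2.resize(im[80:310,180:500,::-1],(800,575)))
for d in cut_out('scene','tube')[:4]:print(round(d['conf'],2),d['bbox'],fit(d['region'],'scene',.033))
E
```

```text
time: 6.45
position: [0.6019, 0.1014, 0.1022]
tool_rot: [0.65, 0.76, 0.0, -0.0]
ft_force: [0.0, 0.2, -0.3]
grip_width: 0.06
grip_force: 0.0
pos [0.6019 0.1014 0.1022] yaw y 0.156 z [ 0.     0.001 -1.   ] F [ 0.01  0.17 -0.26] t 6.45
units [-0.026 -0.028  0.233]
0.95 [264.9, 87.4, 316.0, 132.2] (array([382. , 247.1]), array([172.6,  77.1]), 1.4666, array([375.5, 239.2]))
0.87 [292.7, 165.8, 366.5, 218.8] (array([598.5,  81. ]), array([163.8,  70.5]), 0.1157, array([601.5,  80.8]))
0.75 [413.9, 156.3, 461.7, 186.9] (array([768.5, 276.5]), array([123. ,  48.2]), 1.0365, array([768.9, 275.8]))
0.67 [155.3, 235.1, 205.6, 315.9] (array([ 480.1, -244.4]), array([ 64.4, 173.8]), -0.9697, array([ 483.3, -248.9]))
```

View pics/s2.png

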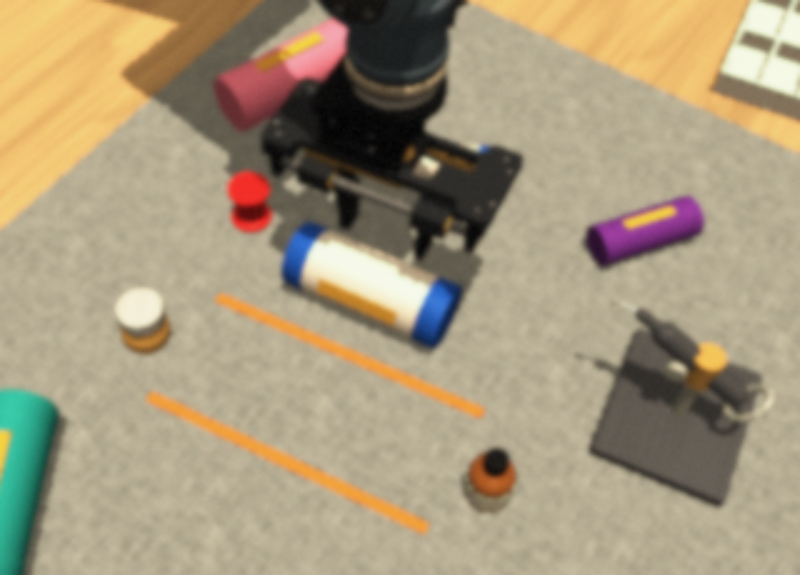

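The crop shows the tube rolled: its label is turned forward at (355,300) and it still lies parallel, where predicted. I'll repeat the stroke.

```bash
python3 -m inch '[-0.03,0.03,0.12,0,0,0,-0.03,0.03,0.21,0,0,0,-0.03,0.03,0.235,0,0,0,-0.03,0.03,0.24,0,0,0,-0.07,0.03,0.24,0,0,0,-0.13,0.03,0.236,0,0,0,-0.21,0.03,0.23,0,0,0,-0.29,0.03,0.23,0,0,0,-0.37,0.03,0.23,0,0,0,-0.45,0.03,0.23,0,0,0,-0.53,0.03,0.23,0,0,0,-0.61,0.03,0.23,0,0,0,-0.69,0.03,0.23,0,0,0,-0.77,0.03,0.233,0,0,0,-0.85,0.03,0.238,0,0,0,-0.93,0.03,0.244,0,0,0,-0.96,0.03,0.247,0,0,0,-0.96,0.03,0.247,0,0,0]'
python3 -m inch '[0,0,-0.1,0,0,0,0,0,-0.25,0,0,0,0,0,-0.25,0,0,0,0.25,0,-0.25,0,0,0,0.47,0,-0.25,0,0,0,0.47,0,-0.25,0,0,0]'
python3 - <<'E'
from h import *
rel([.608,.063,.0835])
im=camera('scene')
for d in cut_out('scene','tube')[:4]:print(round(d['conf'],2),d['bbox'],fit(d['region'],'scene',.033))
E
```

```text
time: 8.05
position: [0.6167, 0.0213, 0.0822]
tool_rot: [0.651, 0.759, -0.0, 0.0]
ft_force: [-1.1, -1.5, 5.9]
grip_width: 0.0601
grip_force: 3.3
time: 8.55
position: [0.6097, 0.0633, 0.1023]
tool_rot: [0.65, 0.76, 0.0, -0.001]
ft_force: [-0.6, 0.6, 0.5]
grip_width: 0.0595
grip_force: 0.0
pos [0.6097 0.0633 0.1023] yaw y 0.156 z [-0.001  0.001 -1.   ] F [-0.65  0.56  0.47] t 8.55
units [-0.    -0.022  0.235]
0.9 [283.1, 179.0, 357.4, 233.8] (array([604.4,  42.9]), array([164.8,  71.7]), 0.1049, array([606.9,  43.4]))
0.8 [343.1, 131.8, 378.9, 155.6] (array([582.1, 242.2]), array([83.7, 54.2]), 0.4455, array([584.9, 244.7]))
0.72 [152.8, 236.4, 201.7, 315.9] (array([ 481. , -245.1]), array([ 63. , 171.6]), -0.9717, array([ 483.7, -249.3]))
0.7 [264.8, 98.2, 308.7, 131.5] (array([375.7, 219.3]), array([113.9,  77.5]), 1.3721, array([377.2, 218. ]))
```

```bash
python3 -m inch '[-0.03,0.03,0.12,0,0,0,-0.03,0.03,0.21,0,0,0,-0.03,0.03,0.235,0,0,0,-0.03,0.03,0.24,0,0,0,-0.07,0.03,0.24,0,0,0,-0.13,0.03,0.236,0,0,0,-0.21,0.03,0.23,0,0,0,-0.29,0.03,0.23,0,0,0,-0.37,0.03,0.23,0,0,0,-0.45,0.03,0.23,0,0,0,-0.53,0.03,0.23,0,0,0,-0.61,0.03,0.23,0,0,0,-0.69,0.03,0.23,0,0,0,-0.77,0.03,0.233,0,0,0,-0.85,0.03,0.238,0,0,0,-0.93,0.03,0.244,0,0,0,-0.96,0.03,0.247,0,0,0,-0.96,0.03,0.247,0,0,0]'
python3 -m inch '[0,0,-0.1,0,0,0,0,0,-0.25,0,0,0,0,0,-0.25,0,0,0,0.25,0,-0.25,0,0,0,0.47,0,-0.25,0,0,0,0.47,0,-0.25,0,0,0]'
python3 - <<'E'
from h import *
rel([.615,.025,.0835])
im=camera('scene')
for d in cut_out('scene','tube')[:4]:print(round(d['conf'],2),d['bbox'],fit(d['region'],'scene',.033))
E
```

```text
time: 10.15
position: [0.6249, -0.0163, 0.082]
tool_rot: [0.651, 0.759, -0.0, -0.0]
ft_force: [-0.8, -1.4, 3.8]
grip_width: 0.0603
grip_force: 1.7
time: 10.65
position: [0.6181, 0.0254, 0.1028]
tool_rot: [0.65, 0.76, 0.0, -0.001]
ft_force: [0.1, 0.6, 0.3]
grip_width: 0.0603
grip_force: 0.0
pos [0.6181 0.0254 0.1028] yaw y 0.1566 z [-0.001  0.001 -1.   ] F [0.05 0.61 0.32] t 10.65
units [ 0.    -0.038  0.241]
0.96 [341.4, 134.1, 378.0, 155.1] (array([581.1, 239.2]), array([82.7, 51.9]), 0.5133, array([581.5, 238.7]))
0.86 [414.7, 156.2, 458.6, 185.5] (array([768.6, 277.4]), array([125. ,  48.7]), 1.0463, array([768. , 275.7]))
0.65 [155.4, 234.8, 204.0, 317.3] (array([ 480.5, -244.5]), array([ 63.9, 173.9]), -0.9681, array([ 483.6, -249.4]))
0.59 [264.8, 105.5, 291.0, 131.5] (array([366.8, 192.1]), array([53.1, 79.9]), -0.585, array([369.5, 192.2]))
```

```bash
python3 -m inch '[-0.03,-0.03,0.12,0,0,0,-0.03,-0.03,0.21,0,0,0,-0.03,-0.03,0.24,0,0,0,-0.03,-0.03,0.245,0,0,0,-0.07,-0.03,0.245,0,0,0,-0.13,-0.03,0.24,0,0,0,-0.21,-0.03,0.235,0,0,0,-0.29,-0.03,0.235,0,0,0,-0.37,-0.03,0.235,0,0,0,-0.45,-0.03,0.235,0,0,0,-0.53,-0.03,0.235,0,0,0,-0.61,-0.03,0.235,0,0,0,-0.69,-0.03,0.235,0,0,0,-0.77,-0.03,0.238,0,0,0,-0.85,-0.03,0.243,0,0,0,-0.93,-0.03,0.25,0,0,0,-0.96,-0.03,0.252,0,0,0,-0.96,-0.03,0.252,0,0,0]'
python3 -m inch '[0,0,-0.1,0,0,0,0,0,-0.25,0,0,0,0,0,-0.4,0,0,0,0.25,0,-0.6,0,0,0,0.6,0,-0.8,0,0,0,1,0,-0.9,0,0,0,1,0,-0.9,0,0,0]'
python3 -m inch '[0.5,0,0,0,0,0,1,0,0,0,0,0,1,0,0,0,0,0]'
python3 - <<'E'
from h import *
rel([.615,.025,.0835])
for c in('scene','top'):
  im=camera(c);cv2.imwrite(f'pics/{c}4.png',im[...,::-1])
  for d in cut_out(c,'tube')[:5]:print(round(d['conf'],2),d['bbox'],fit(d['region'],c,.033))
E
```

```text
time: 12.25
position: [0.6286, -0.055, 0.0815]
tool_rot: [0.651, 0.759, -0.0, -0.0]
ft_force: [0.2, -0.9, 0.7]
grip_width: 0.0595
grip_force: 0.0
time: 12.83
position: [0.6163, 0.0303, 0.1582]
tool_rot: [0.649, 0.761, 0.002, 0.001]
ft_force: [-0.0, -0.1, 1.0]
grip_width: 0.0603
grip_force: 0.0
time: 13.08
position: [0.6022, 0.1104, 0.1556]
tool_rot: [0.649, 0.761, 0.001, -0.001]
ft_force: [0.0, -0.4, -0.4]
grip_width: 0.0598
grip_force: 0.0
pos [0.6022 0.1104 0.1556] yaw y 0.1593 z [-0.     0.003 -1.   ] F [ 0.04 -0.38 -0.44] t 13.08
units [-1.083 -0.011  0.898]
0.84 [262.8, 204.1, 340.7, 259.8] (array([613.5, -28.4]), array([166.4,  69.8]), 0.1192, array([617. , -28.4]))
0.68 [414.6, 158.5, 460.6, 184.4] (array([768.5, 276.8]), array([119.1,  46.2]), 1.0222, array([768.9, 275.9]))
0.64 [155.0, 234.4, 204.1, 318.7] (array([ 480. , -244.7]), array([ 62.5, 173.9]), -0.9668, array([ 483.8, -249.6]))
0.59 [266.0, 96.4, 293.5, 130.7] (array([358.7, 207.3]), array([ 63.4, 120.1]), -1.1475, array([365. , 200.9]))
0.57 [332.5, 136.3, 370.0, 155.2] (array([562.5, 228.2]), array([76.6, 54. ]), -0.9386, array([550. , 213.6]))
0.96 [197.7, 122.3, 224.4, 148.5] (array([772.9, 295.6]), array([79.2, 38.9]), 0.9404, array([773. , 296.5]))
0.88 [328.0, 156.5, 362.0, 224.4] (array([617.3, -28.8]), array([158.4,  61.2]), 0.1289, array([615.7, -29.4]))
0.8 [406.3, 219.7, 470.4, 273.4] (array([ 481.7, -250.4]), array([ 59.2, 164. ]), -1.0076, array([ 481.2, -249.9]))
```

View pics/top4.png

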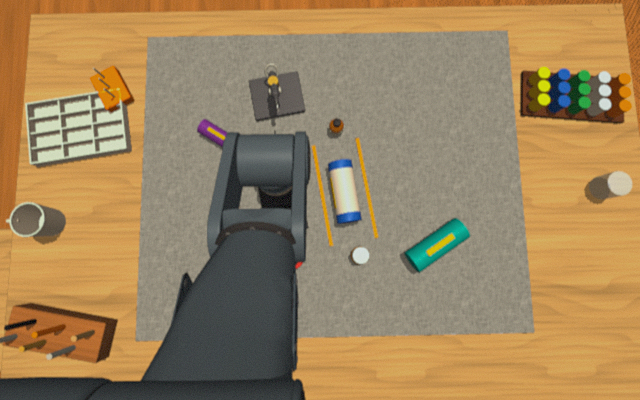

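View pics/scene4.png

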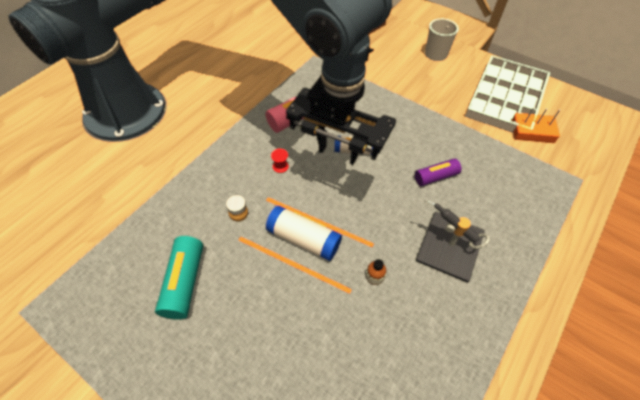

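The top picture shows the tube at (344,191), between the lines at about (322,195) and (368,190). Its middle is about 3 mm off the lane's middle, nothing else has moved, and the gripper is clear of it.

```bash
python3 -c "
from rig import *
print(hand_in())"
```

```text
the job is handed in; nothing more can be done
None
```

The large white tube was rolled in four fingertip strokes into the lane, where it lay about 3 mm from the lane's middle in the last picture before I handed the job in at about 13 s. The vice and small things were left untouched.

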